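# Release the controller board from its hold-down and slide it up to the flip stop

### The job

Free the green controller board on the slide track: first lift the red spring-loaded hold-down finger by its handle until it flips over and stays up, then flip the yellow stop flag down across the track, and then slide the board along the track, flat between the rails, until its front edge rests against the lowered stop. Leave the finger up, the flag down and the other things on the bench where they are, and never force the board out while the finger still hooks it.

Things in the scene. Friction and masses are not known exactly. Their poses are not given: they have to be found in the camera images.
- track: aluminium slide track, fixed: plate 200 (its x) x 460 (its y) x 12 mm, origin under its centre on the bench. Two black rails along y, 93 apart inside, each 14 wide, tops 22 over the bench. The board slides along the track's -y. Its +x points away from the robot; yaw varies by about 0.25 rad
- finger (a joint): red hold-down arm, 16 wide, 12 thick, hinged at the track's far side (axis along track y). 0 = level, reaching over the board to the robot, its toe hooking the board between heat sink and white connector. Grows (rad) as the handle is raised: an over-centre spring (about 2 N at the handle) presses it down below about 1.0 and beyond throws it to its end, 1.9 (leaning away from the robot), where it stays
- finger_handle (a point): grip centre of the finger's handle: steel bar, diameter 12, parallel to track y, sticking out 56 to the track's +y side of the arm's free end (this point is 32 from the arm's flank). It swings on a circle of radius 174 about the hinge axis; at joint 0 it is level with the hinge, on the robot's side, 60 over the bench (near rail below it)
- finger_hinge (a point): point on the finger's hinge axis (parallel to track y), mid-width of the arm, 60 over the bench; the handle's grip centre lies 40 farther along the track's +y
- flag (a joint): yellow stop flag: bar 20 wide, 10 thick, 130 long, with a steel blade on its channel side, hinged beside the near rail (axis along track y). 0 = upright; below 0 it leans towards the robot (to -0.22; it starts near there); grows (rad) as it tips away from the robot, to 1.57 = lying level across the rails. Pushed 0.3 past upright it falls down by itself
- flag_tip (a point): free end of the flag, mid-width, 130 from the hinge axis
- flag_hinge (a point): on the flag's hinge axis, mid-width of the flag, 29 over the bench
- stop_face (a point): fixed point on the middle of the track at which the blade of the lowered flag presents its stop face (facing the track's +y), 16 over the bench; the board's front edge must come to it. Axes as the track's. The stop sits at a different place along the track each time
- board_mid (a point): loose green board on an aluminium plate 90 (x) x 120 (y) x 6, 0.22 kg, lying on the track plate (underside 12 over the bench). This point: its centre, 15 over its underside; axes as the track's. Black heat sink (44 x 34, top 31 over the underside) at the front, white connector (34 x 20, top 25) behind the toe, blue connector at the rear
- board_front (a point): middle of the board's front edge (the end that meets the stop), 4 over its underside, 60 from the centre
- board_back (a point): middle of the rear face of the blue connector, flush with the board's rear edge: 52 wide, from 9 to 31 over the board's underside (this point is 20 over it); a good face to push on, 60 from the centre
- brass_block: plain brass block 24 x 60 x 20 lying on the far ledge of the track; leave alone
- screwdriver: red-handled screwdriver, 190 long, bystander
- meter: yellow hand multimeter 85 x 175 x 36, bystander
- spool: steel wire spool, diameter 54, 50 high, bystander
- mug: blue mug, diameter 80, 90 high, bystander
- spare_board: blue spare board 90 x 120, bystander; not the one to move
- flux: amber bottle, diameter 44, 110 high, bystander
Mind the look-alikes: they are no part of the job. What is meant by the part that bears board_mid is not purple, and is the smaller of those in its own colour.

How it is judged:
On the way, in this order (a step that is already met when the one before it is completed fails the run):
1. the hold-down finger is up past its over-centre point and stays there (value of joint finger above 1.5 rad), for 0.2 s.
2. the stop flag lies down across the track (value of joint flag above 1.5 rad), for 0.2 s.
3. the board lies against the lowered stop (y of board_front in the frame of stop_face between -0.005 and 0.0035 m and x of board_front in the frame of stop_face between -0.008 and 0.008 m and z of board_front in the frame of track below 0.021 m and angle between the y axis of board_mid and the y axis of track, either way round below 0.05 rad and angle between board_mid's own z axis and vertical below 0.05 rad), for 0.2 s.
At the end, for the whole second after the job is handed in: the finger is up (joint over 1.5 rad), the flag is down (over 1.5 rad), and the board lies flat and still in the track between the rails, square to it within 0.05 rad, its front edge touching the stop (gap under 3.5 mm) (all of step 3 and value of joint each of finger, flag above 1.5 rad and linear speed of board below 0.02 m/s).
It fails at once if the board is forced more than 15 mm along while the finger is still down (below 0.3 rad) (value of joint finger below 0.3 rad and distance of board_mid from where it was at the start of the episode above 0.015 m).
It fails at once if the board is lifted out of the track instead of slid (more than 20 mm up) (z of board_mid in the frame of track above 0.047 m).
It fails at once if another thing on the bench is moved more than 30 mm (distance of any of brass_block, screwdriver, meter, spool, mug, spare_board, flux from where it was at the start of the episode above 0.03 m).
It also fails if it takes over 64 s, if anything falls off the work surface, if the arm or the gripper's body presses on something with over 40 N, if the wrist force passes 120 N, or if a joint passes its speed limit or range.

### The arm

A 6-joint arm with a two-finger parallel gripper is mounted at the origin on the work surface. World frame = base frame: x ahead of the robot, y to its left, z up, the work surface at z = 0. Lengths are in m, angles in rad, forces in N, time in s.
With the tool pointing down it reaches from about 0.275 to 0.85 m from the base axis. Payload 5.2 kg.
Tool frame: the origin (TCP) lies midway between the tips of the shut fingers; the grasp point (between the pads) lies r.grasp_offset behind it (r.grasp_offset is the distance from the TCP to the grasp point, in m); z points along the fingers, y is the line along which they close (so a half turn about z gives the same grasp; the last joint's range is limited). The gripper opens to 85 mm and grips with 20 to 120 N. Pads are 22 mm wide; open, the fingers measure 114 mm over their backs; the gripper's body (76 mm by 85 mm) begins 54 mm behind the grasp point. The pads swing forward as they close: fully open they stand 13 mm farther back than shut.
Start: joints at [1.047, 0.259, 1.535, -0, 1.348, -0.203], TCP at [0.173, 0.522, 0.231] pointing down, gripper open.
Joint ranges: [-3.14, 3.14], [-0.91, 2.08], [0.19, 2.58], [-1.22, 4.36], [0.22, 2.71], [-3.12, 3.12]. Speed limits (rad/s): [2.57, 2.57, 3.14, 3.14, 3.14, 3.14].

### API

Orientations are given as a unit quaternion [x, y, z, w].
In Python, from bench import r gives the robot as it stands. The module is installed in compiled form; this text tells all that it offers.
- The arm moves only by the tool step_arm, never from a script. Its argument "motion" is a list of rows, each a list of 5 numbers: the shift along the tool's x, y, z in mm, then the turn about the tool's z in rad, then the closure in counts, from 0 (fully open) to 255 (shut). A call has 1 to 5 rows; each row is the pose to reach, as a shift and turn from the pose commanded when the call began, along the tool's axes at that moment; what a row does not reach only later rows make up. A row lasts 1/10 s, in which the tool goes at most 50 mm and 8.59 degrees, less where a joint would pass 70% of its speed; a pose out of reach is approached as far as the arm can. A call with a gripper value outside its range is refused whole. The fingers move at their own pace and stop on an object; "squeeze" is the grip in N (left out, the last holds). Time passes only in rows, so rows that repeat a pose let the fingers close. It gives the time, the measured TCP pose, the force, the opening and the grip force at its end, in the units of the state.
- r.get_obs(): the state, without advancing time (a new reading comes with each control period).
- r.capture(name): name is "side" or "top"; returns the picture (480x640x3 uint8, red, green, blue); there is no depth.
- r.calibration(name): a dict with "intrinsics" (3x3 intrinsics, pixels), "dist" ([k1, k2, p1, p2, k3] as OpenCV has them; the pictures are not rectified), "R" (3x3) and "t" (3): a world point X has camera coordinates R X + t. Camera axes: x right, y down, z forward; pixel columns grow to the right and rows downward; lengths in m; the calibration is good to about 2 mm. A picture is of the moment at which its call begins. calibration takes no time and is no camera call.
- r.hand_in(): hands the job in; it is judged then, once.
The state is a dict: "time": time; "joints": joint angles; "qvel": joint speeds; "effort": joint torques, N m; "ee_pos": TCP position; "eef_rot": TCP orientation; "wrist_force": force on the tool from outside, world axes, zero at the start; "ft_torque": the same for the moment, N m; "grip_width": finger opening in m; "grasp_force": force on a finger pad.
Only numpy, scipy, OpenCV 4.12 (cv2) and the standard library are available. Lean on these libraries where they do the work, as an engineer would, in place of code of your own. Each camera call takes 0.05 s, during which the arm holds its last target. There are 200 camera calls.

## Working session

There is one attempt and no reset: what is moved stays moved. The work goes in short steps, Python scripts to look and compute and a tool call to move; the robot and the scene stay as the last step left them, time stands still between calls to the robot, and variables do not carry over. Pictures are saved under pics/ and viewed, at most 10 in all, crops included, and the job is handed in when it is done.

Besides the shell and the picture viewer there is one more tool, called after "Call:" as name(argument=value, ...) on one line, values as JSON. step_arm: Moves the arm, as the interface text tells. Its arguments: {"type":"object","properties":{"motion":{"type":"array"},"squeeze":{"type":"number"}},"required":["motion"]}

```bash
mkdir -p pics
python3 - <<'E'
from bench import r
import cv2
for n in("top","side"):
    cv2.imwrite(f"pics/{n}0.png",r.capture(n)[:,:,::-1]); c=r.calibration(n); print(n,c["intrinsics"],c["dist"],c["R"],c["t"], -c["R"].T@c["t"])
o=r.get_obs(); print(o["ee_pos"],o["eef_rot"],o["time"],r.grasp_offset)
E
```

```text
top [[503.52283634   0.         319.36404074]
 [  0.         503.52283634 240.17379544]
 [  0.           0.           1.        ]] [-0.04155042  0.          0.          0.          0.        ] [[ 0.00688607 -0.99992277 -0.01034615]
 [-0.99829101 -0.00627367 -0.05810078]
 [ 0.05803138  0.01072855 -0.99825711]] [-0.00876386  0.52036673  1.40663034] [ 0.43790908 -0.02058968  1.43432178]
side [[566.89595899   0.         324.15574347]
 [  0.         566.89595899 234.70065453]
 [  0.           0.           1.        ]] [0.06207871 0.         0.         0.         0.        ] [[ 0.7862739  -0.6178773   0.00100162]
 [-0.34475419 -0.44005779 -0.82915239]
 [ 0.51275521  0.65159557 -0.55902174]] [-0.43632711  0.26391248  1.25627057] [-0.21010173 -0.97204021  0.92154325]
[0.17316939 0.52152325 0.23053106] [ 1.59718066e-01  9.87162315e-01 -7.87093532e-04 -2.88960056e-04] 0.1 0.0187
```

View pics/top0.png

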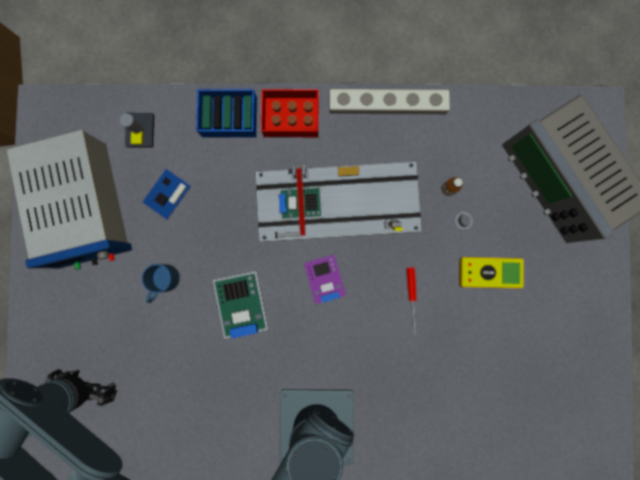

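View pics/side0.png

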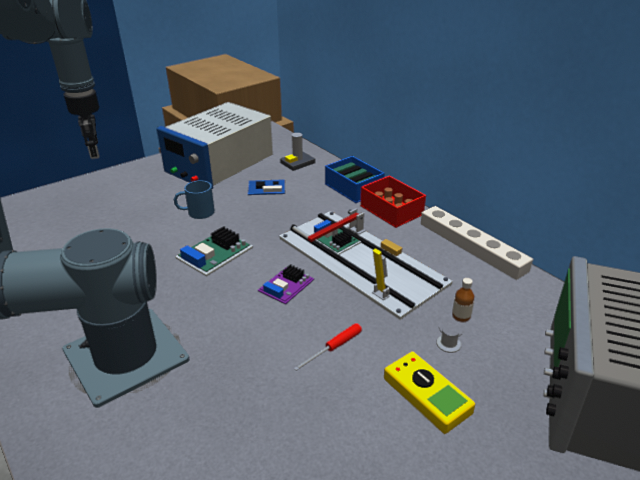

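The top view shows the track with corners near (257,172), (416,162), (421,232) and (260,241). The red finger is at about (300,200) and the small green board at about (300,203). The flag stands near (395,226), seen in the side view at (380,270). The larger green board at (240,305) is a decoy.

```bash
cat > h.py <<'E'
import numpy as np, cv2
from bench import r
C={n:r.calibration(n) for n in("top","side")}
def ray(n,p):
    c=C[n]; u=cv2.undistortPoints(np.array([[p]],float),c["intrinsics"],c["dist"])[0,0]
    return -c["R"].T@c["t"], c["R"].T@np.array([u[0],u[1],1])
def onz(n,p,z):
    o,d=ray(n,p); return o+d*(z-o[2])/d[2]
def tri(pt,ps):
    (a,d),(b,e)=ray("top",pt),ray("side",ps)
    s=np.linalg.lstsq(np.c_[d,-e],b-a,rcond=None)[0]
    P,Q=a+s[0]*d,b+s[1]*e; return (P+Q)/2,np.linalg.norm(P-Q)
def proj(n,P):
    c=C[n]; return cv2.projectPoints(np.array([P],float),cv2.Rodrigues(c["R"])[0],c["t"],c["intrinsics"],c["dist"])[0][0,0]
E
python3 - <<'E'
from h import *
t=cv2.imread("pics/top0.png"); s=cv2.imread("pics/side0.png")
cv2.imwrite("pics/tc.png",cv2.resize(t[150:255,245:435],None,fx=4.2,fy=4.2,interpolation=cv2.INTER_CUBIC))
cv2.imwrite("pics/sc.png",cv2.resize(s[200:325,270:460],None,fx=4.2,fy=4.2,interpolation=cv2.INTER_CUBIC))
h=cv2.cvtColor(t,cv2.COLOR_BGR2HSV)
m=((h[...,2]>135)&(h[...,1]<50)).astype(np.uint8); m[:155]=0;m[250:]=0;m[:,:250]=0;m[:,430:]=0
m=cv2.morphologyEx(m,cv2.MORPH_CLOSE,np.ones((7,7)))
n,l,st,_=cv2.connectedComponentsWithStats(m); k=1+st[1:,4].argmax()
P=np.array([onz("top",(x,y),.012)[:2] for y,x in np.argwhere(l==k)],np.float32)
R=cv2.minAreaRect(P); print("track",R, cv2.boxPoints(R))
def comp(im,lo,hi,box):
    h=cv2.cvtColor(im,cv2.COLOR_BGR2HSV); m=cv2.inRange(h,lo,hi); k=np.zeros_like(m);x0,y0,x1,y1=box;k[y0:y1,x0:x1]=1
    q=np.argwhere(m*k>0)[:,::-1]; return q
for nm,im,lo,hi,b in(("redtop",t,(0,120,60),(8,255,255),(280,155,320,245)),("flagtop",t,(20,100,80),(35,255,255),(375,210,420,245)),("flagside",s,(20,100,80),(35,255,255),(360,230,395,310)),("redside",s,(0,120,60),(8,255,255),(295,205,362,250)),("bluetop",t,(100,120,60),(125,255,255),(270,180,300,225))):
    q=comp(im,lo,hi,b); print(nm,len(q),cv2.boxPoints(cv2.minAreaRect(q.astype(np.float32))).round(1).tolist(),q.mean(0))
E
```

```text
track ((0.6324732899665833, -0.056836292147636414), (0.19869953393936157, 0.4586668610572815), 4.00893497467041) [[ 0.51733345  0.16499026]
 [ 0.5493998  -0.29255435]
 [ 0.74761313 -0.27866286]
 [ 0.7155468   0.17888176]]
redtop 381 [[295.1000061035156, 168.1999969482422], [302.1000061035156, 167.8000030517578], [305.70001220703125, 233.89999389648438], [298.70001220703125, 234.3000030517578]] [300.34383202 200.72965879]
flagtop 36 [[393.0, 226.0], [402.0, 226.0], [402.0, 230.0], [393.0, 230.0]] [397.77777778 228.30555556]
flagside 420 [[363.1000061035156, 286.29998779296875], [376.29998779296875, 236.39999389648438], [396.29998779296875, 241.6999969482422], [383.1000061035156, 291.5]] [381.0952381  263.55714286]
redside 301 [[306.8999938964844, 237.1999969482422], [361.0, 205.0], [365.5, 212.5], [311.3999938964844, 244.8000030517578]] [332.78737542 226.91694352]
bluetop 134 [[277.8999938964844, 193.3000030517578], [284.79998779296875, 192.6999969482422], [286.5, 212.60000610351562], [279.6000061035156, 213.1999969482422]] [282.28358209 202.91791045]
```

View pics/tc.png

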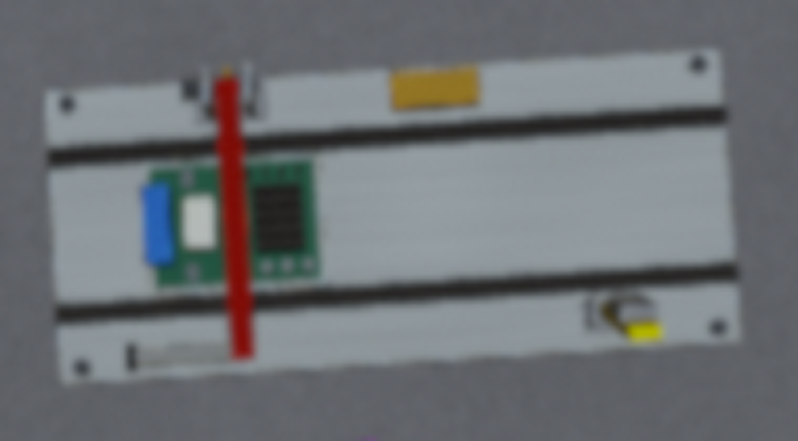

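View pics/sc.png

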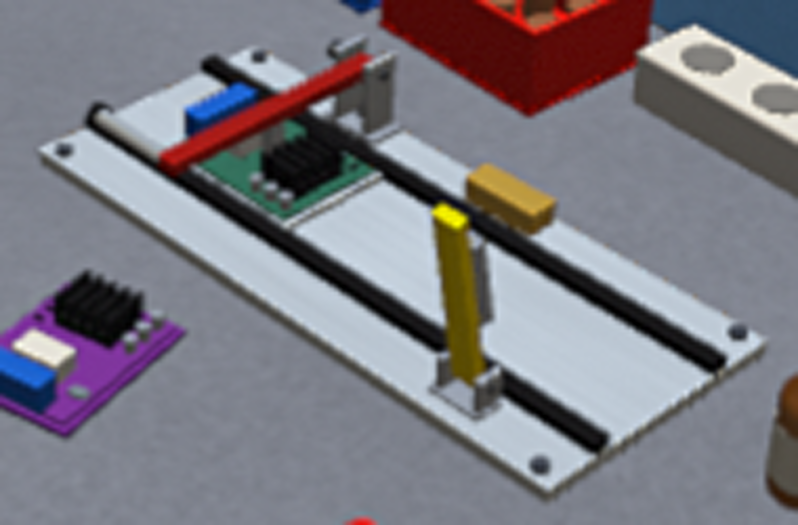

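The enlarged views show the handle bar running from (240,352) to (130,357) in the top crop, on the track's +y side. The flag stands by the near rail, and its blade faces the board.

```bash
cat >> h.py <<'E'
yaw=0.070; c0=np.array([0.6325,-0.0568]); X=np.array([np.cos(yaw),np.sin(yaw)]); Y=np.array([-X[1],X[0]])
def tr(P): d=np.array(P[:2])-c0; return np.array([d@X,d@Y,P[2] if len(P)>2 else 0]).round(4)
def wd(x,y): return c0+x*X+y*Y
def tool():
    from scipy.spatial.transform import Rotation as Ro
    o=r.get_obs(); return np.array(o["ee_pos"]),Ro.from_quat(o["eef_rot"]).as_matrix(),o
def go(P,psi=None):  # shift in tool axes (mm), turn so tool y along angle
    p,M,o=tool(); d=M.T@(np.array(P)-p)*1000
    a=[((psi+k*np.pi-np.arctan2(M[1,1],M[0,1])+np.pi)%(2*np.pi)-np.pi) for k in(0,1)] if psi is not None else None
    return d.round(1), None if a is None else [-x for x in a], o["joints"].round(2) if hasattr(o["joints"],'round') else o["joints"]
E
python3 - <<'E'
from h import *
T=lambda u,v:(245+u/4.2,150+v/4.2); S=lambda u,v:(270+u/4.2,200+v/4.2)
for n,p,z in(("bar in",T(228,353),.06),("bar out",T(130,357),.06),("arm near",T(242,350),.066),("arm far",T(227,85),.066),("blueback top",T(145,187),.043),("blueback top2",T(152,262),.043),("board front",T(313,162),.018),("bf2",T(319,272),.018)):
    w=onz("top",p,z); print(n,w.round(4),tr(w))
w,e=tri(T(645,332),S(450,217)); print("flagtip",w,tr(w),e)
for n,p,z in(("fhinge",S(467,378),.029),("fbaseL",S(445,385),.029),("fbaseR",S(490,385),.029),("bar out side",S(97,108),.06),("armend side",S(172,165),.06)):
    w=onz("side",p,z); print(n,w.round(4),tr(w))
w,e=tri(T(130,357),S(97,108));print("barout tri",w,tr(w),e)
print("tri arm end",[tri(T(242,355),S(172,160))])
H=wd(-.0,0)
E
```

```text
bar in [0.5343 0.0493 0.06  ] [-0.0906  0.1127  0.06  ]
bar out [0.5313 0.1132 0.06  ] [-0.0891  0.1767  0.06  ]
arm near [0.5358 0.0399 0.066 ] [-0.0897  0.1032  0.066 ]
arm far [0.7096 0.0513 0.066 ] [0.0845 0.1024 0.066 ]
blueback top [0.6455 0.1063 0.043 ] [0.0244 0.1618 0.043 ]
blueback top2 [0.5955 0.101  0.043 ] [-0.0259  0.16    0.043 ]
board front [ 0.6668 -0.0048  0.018 ] [0.0379 0.0495 0.018 ]
bf2 [ 0.5922 -0.0094  0.018 ] [-0.0369  0.0501  0.018 ]
flagtip [ 0.5433965  -0.20949803  0.15595446] [-0.0996 -0.1461  0.156 ] 0.003918154972353962
fhinge [ 0.5687 -0.2094  0.029 ] [-0.0743 -0.1477  0.029 ]
fbaseL [ 0.5542 -0.2061  0.029 ] [-0.0885 -0.1435  0.029 ]
fbaseR [ 0.5749 -0.2223  0.029 ] [-0.069 -0.161  0.029]
bar out side [0.5397 0.1207 0.06  ] [-0.0801  0.1835  0.06  ]
armend side [0.5386 0.0367 0.06  ] [-0.0871  0.0999  0.06  ]
barout tri [0.53186885 0.11165785 0.06771832] [-0.0886  0.1751  0.0677] 0.0027708838316171935
tri arm end [(array([0.53544176, 0.03799724, 0.06430949]), np.float64(0.006696383141265796))]
```

Run:
```python
from h import *
h=wd(-.0895,.1428); print(h,go([*h,.16],yaw))
```

```text
[0.53323135 0.0793904 ] (array([-481.1, -305.9,   70.9]), [np.float64(1.1799863840739928), np.float64(-1.9616062695157996)], array([ 1.05,  0.26,  1.54, -0.  ,  1.35, -0.2 ]))
```

Call:
step_arm(motion=[[-40, -26, 0, 0, 0], [-80, -51, 0, 0, 0], [-120, -77, 0, 0, 0], [-160, -102, 0, 0, 0], [-200, -127, 0, 0, 0]])

```text
time: 0.6
ee_pos: [0.3237, 0.3367, 0.2311]
eef_rot: [0.159, 0.987, -0.0, -0.0]
wrist_force: [1.7, 0.5, -0.6]
grip_width: 0.0853
grasp_force: 0.0
```

Call:
step_arm(motion=[[-40, -26, 0, 0, 0], [-80, -51, 0, 0, 0], [-120, -77, 0, 0, 0], [-160, -102, 0, 0, 0], [-200, -127, 0, 0, 0]])

```text
time: 1.1
ee_pos: [0.4736, 0.153, 0.2311]
eef_rot: [0.16, 0.987, 0.0, -0.0]
wrist_force: [1.2, 0.4, -0.7]
grip_width: 0.0853
grasp_force: 0.0
```

Call:
step_arm(motion=[[-40, -26, 15, 0.14, 0], [-81, -52, 30, 0.28, 0], [-81, -52, 50, 0.42, 0], [-81, -52, 70, 0.56, 0], [-81, -52, 70, 0.7, 0]])

```text
time: 1.6
ee_pos: [0.5312, 0.0793, 0.1576]
eef_rot: [0.492, 0.871, -0.002, -0.003]
wrist_force: [-0.5, 0.5, 0.0]
grip_width: 0.0855
grasp_force: 0.0
```

Call:
step_arm(motion=[[0, 0, 0, 0.14, 0], [0, 0, 0, 0.28, 0], [0, 0, 0, 0.42, 0], [0, 0, 0, 0.48, 0], [0, 0, 0, 0.48, 0]])

```text
time: 2.1
ee_pos: [0.5331, 0.0799, 0.1609]
eef_rot: [0.682, 0.731, -0.0, -0.0]
wrist_force: [0.4, 0.2, 0.8]
grip_width: 0.0851
grasp_force: 0.0
```

Run:
```python
from h import *
h=wd(-.0895,.1428); print(tool()[:2],go([*h,.0415],yaw))
```

```text
(array([0.53306111, 0.07989298, 0.16089804]), array([[-6.95347501e-02,  9.97579077e-01, -9.50254726e-04],
       [ 9.97579523e-01,  6.95348330e-02,  5.44526990e-05],
       [ 1.20396677e-04, -9.44168301e-04, -9.99999547e-01]])) (array([ -0.5,   0.2, 119.4]), [np.float64(-0.0004089790889927336), np.float64(3.1411836745008)], array([-0.06,  0.3 ,  1.66, -0.  ,  1.18, -0.13]))
```

Call:
step_arm(motion=[[0, 0, 30, 0, 0], [0, 0, 60, 0, 0], [0, 0, 90, 0, 0], [0, 0, 110, 0, 0], [0, 0, 119, 0, 0]], squeeze=20)

```text
time: 2.6
ee_pos: [0.5317, 0.08, 0.0401]
eef_rot: [0.681, 0.732, -0.001, -0.002]
wrist_force: [0.6, 1.0, 0.0]
grip_width: 0.0854
grasp_force: 0.0
```

Call:
step_arm(motion=[[0, 0, 0, 0, 100], [0, 0, 0, 0, 160], [0, 0, 0, 0, 220], [0, 0, 0, 0, 255], [0, 0, 0, 0, 255]], squeeze=20)

```text
time: 3.1
ee_pos: [0.5347, 0.0799, 0.0433]
eef_rot: [0.682, 0.731, 0.001, 0.001]
wrist_force: [19.7, 1.4, -1.9]
grip_width: 0.0122
grasp_force: 11.6
```

Call:
step_arm(motion=[[0, 3, -2, 0, 255], [0, 3, -17, 0, 255], [0, 6, -35, 0, 255], [0, 10, -51, 0, 255], [0, 16, -68, 0, 255]])

```text
time: 3.6
ee_pos: [0.5479, 0.0809, 0.1103]
eef_rot: [0.682, 0.731, -0.001, -0.001]
wrist_force: [0.6, -0.5, -3.8]
grip_width: 0.0113
grasp_force: 20.5
```

Call:
step_arm(motion=[[0, 8, -16, 0, 255], [0, 17, -30, 0, 255], [0, 27, -44, 0, 255], [0, 39, -57, 0, 255], [0, 52, -68, 0, 255]])

```text
time: 4.1
ee_pos: [0.5969, 0.0844, 0.1798]
eef_rot: [0.682, 0.732, -0.004, -0.003]
wrist_force: [-13.9, -2.0, 14.3]
grip_width: 0.011
grasp_force: 21.5
```

Call:
step_arm(motion=[[0, 14, -10, 0, 255], [0, 29, -19, 0, 255], [0, 45, -26, 0, 255], [0, 62, -32, 0, 255], [0, 79, -35, 0, 255]])

```text
time: 4.6
ee_pos: [0.6809, 0.0901, 0.2158]
eef_rot: [0.682, 0.731, 0.001, 0.001]
wrist_force: [-1.1, -0.2, 5.6]
grip_width: 0.0109
grasp_force: 21.9
```

Call:
step_arm(motion=[[0, 17, -2, 0, 255], [0, 34, -2, 0, 255], [0, 50, -1, 0, 255], [0, 50, -1, 0, 150], [0, 50, -1, 0, 60]])

```text
time: 5.1
ee_pos: [0.7296, 0.0936, 0.2137]
eef_rot: [0.682, 0.731, -0.0, -0.0]
wrist_force: [0.2, -1.3, -0.1]
grip_width: 0.0395
grasp_force: 0.6
```

Call:
step_arm(motion=[[0, 0, 0, 0, 0], [0, 0, -20, 0, 0], [0, 0, -45, 0, 0], [0, -10, -70, 0, 0], [0, -50, -70, 0, 0]])

```text
time: 5.6
ee_pos: [0.6829, 0.0898, 0.2879]
eef_rot: [0.682, 0.731, 0.003, 0.003]
wrist_force: [1.7, -0.1, 0.4]
grip_width: 0.0851
grasp_force: 0.0
```

Call:
step_arm(motion=[[0, -30, 0, 0, 200], [0, -60, 0, 0, 255], [-45, -80, 0, 0, 255], [-90, -100, 0, 0, 255], [-130, -120, 0, 0, 255]])

```text
time: 6.1
ee_pos: [0.5675, -0.0488, 0.2849]
eef_rot: [0.682, 0.732, -0.0, 0.0]
wrist_force: [0.9, 0.1, 0.1]
grip_width: 0.0124
grasp_force: 0.0
```

Run:
```python
from h import *
im=r.capture("side")[:,:,::-1]; cv2.imwrite("pics/s1.png",cv2.resize(im[110:330,230:480],None,fx=2.4,fy=2.4))
p=wd(-.145,-.146); print(tool()[0],tool()[2]["grip_width"],go([*p,.13],yaw))
```

```text
[ 0.56540939 -0.05511582  0.28498194] 0.004201361743119522 (array([-151.8,  -77.4,  155.9]), [np.float64(-0.0032083529903044194), np.float64(3.1383843005994887)], array([-0.29,  0.26,  1.4 , -0.01,  1.48, -0.36]))
```

View pics/s1.png

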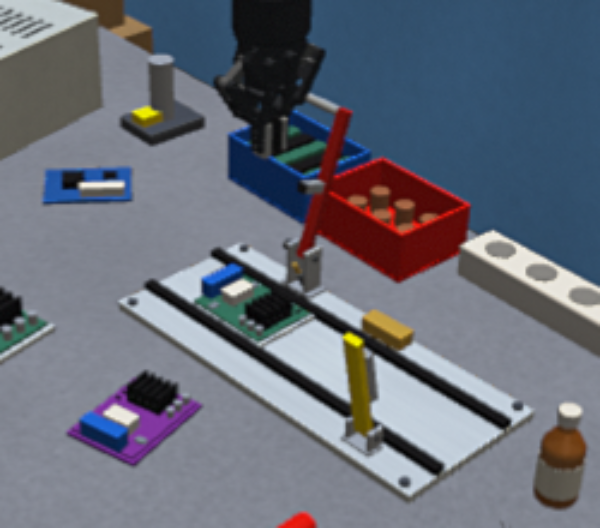

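The finger is up, leaning away from the robot (crop (325,180)). The board has not moved and the flag is still upright at (358,385).

Call:
step_arm(motion=[[-40, -20, 0, 0, 255], [-80, -40, 0, 0, 255], [-120, -60, 20, 0, 255], [-152, -77, 50, 0, 255], [-152, -77, 90, 0, 255]])

```text
time: 6.65
ee_pos: [0.5022, -0.2092, 0.1956]
eef_rot: [0.684, 0.73, -0.0, 0.003]
wrist_force: [1.6, 0.9, -1.3]
grip_width: -0.0002
grasp_force: 0.0
```

Call:
step_arm(motion=[[0, 0, 30, 0, 255], [0, 0, 60, 0, 255], [0, 0, 70, 0, 255], [0, 0, 72, 0, 255], [0, 0, 72, 0, 255]])

```text
time: 7.15
ee_pos: [0.5038, -0.205, 0.1234]
eef_rot: [0.682, 0.732, 0.0, 0.001]
wrist_force: [-0.6, -0.5, 0.5]
grip_width: 0.0001
grasp_force: 0.0
```

Call:
step_arm(motion=[[0, 20, 0, 0, 255], [0, 35, 0, 0, 255], [0, 45, 0, 0, 255], [0, 55, 0, 0, 255], [0, 65, 0, 0, 255]])

```text
time: 7.65
ee_pos: [0.5689, -0.2004, 0.1231]
eef_rot: [0.682, 0.731, 0.0, 0.001]
wrist_force: [-0.4, 0.1, -0.3]
grip_width: -0.0001
grasp_force: 0.0
```

Call:
step_arm(motion=[[0, 10, 0, 0, 255], [0, 20, 0, 0, 255], [0, 30, 0, 0, 255], [0, 40, 0, 0, 255], [0, 40, 0, 0, 255]])

```text
time: 8.15
ee_pos: [0.6093, -0.1975, 0.1221]
eef_rot: [0.682, 0.732, 0.0, 0.0]
wrist_force: [0.2, -0.1, 0.6]
grip_width: -0.0004
grasp_force: 0.0
```

Call:
step_arm(motion=[[0, 0, -20, 0, 255], [0, 0, -50, 0, 255], [20, 0, -80, 0, 255], [60, 0, -100, 0, 255], [100, 0, -100, 0, 255]])

```text
time: 8.65
ee_pos: [0.6024, -0.0981, 0.2261]
eef_rot: [0.683, 0.731, 0.001, 0.003]
wrist_force: [0.7, -0.3, -0.6]
grip_width: -0.0001
grasp_force: 0.0
```

Call:
step_arm(motion=[[40, 0, 0, 0, 255], [80, 0, 0, 0, 255], [120, 0, 0, 0, 255], [160, 0, 0, 0, 255], [190, 0, 0, 0, 255]])

```text
time: 9.15
ee_pos: [0.5869, 0.094, 0.2224]
eef_rot: [0.682, 0.732, 0.0, -0.0]
wrist_force: [0.1, 0.3, 0.2]
grip_width: 0.0
grasp_force: 0.0
```

Run:
```python
from h import *
im=r.capture("side")[:,:,::-1]; t=r.capture("top")[:,:,::-1]; cv2.imwrite("pics/s2f.png",im);cv2.imwrite("pics/t2f.png",t)
a=cv2.resize(im[170:330,260:460],None,fx=3,fy=3,interpolation=2);b=cv2.resize(t[150:250,240:440],None,fx=3,fy=3,interpolation=2)
cv2.imwrite("pics/st2.png",np.vstack([a[:290],b]))
p=wd(0,.21); print(tool()[0],tr(tool()[0]),go([*p,.2],yaw))
```

```text
[0.5866476  0.09559436 0.22238578] [-0.0351  0.1552  0.2224] (array([54.6, 35.3, 22.4]), [np.float64(0.004306264338862498), np.float64(-3.1372863892509297)], array([-0.03,  0.34,  1.44,  0.  ,  1.36, -0.1 ]))
```

View pics/st2.png

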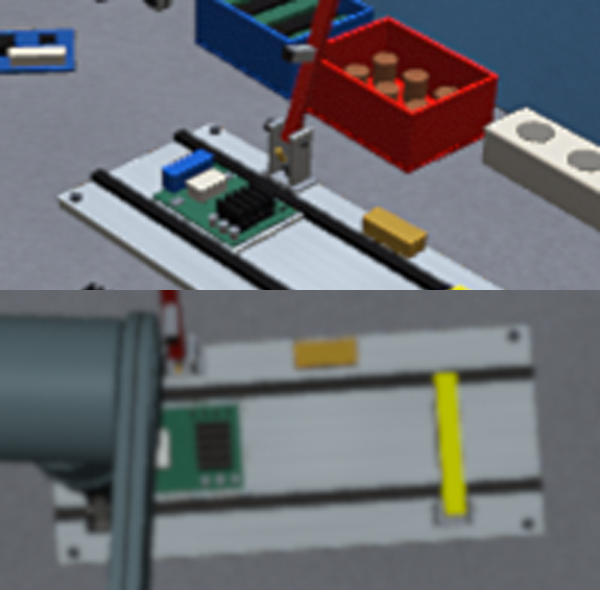

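Flag is lying across the rails (top crop, x≈439–460). The board is still in place with its front edge at about (242,445), and the finger is up.

Run:
```python
from h import *
T=lambda u,v:(240+u/3,150+(v-290)/3)
for n,p,z in(("flag L",T(439,445),.034),("flag R",T(459,440),.034),("front",T(242,445),.018),("f hi",T(241,407),.018),("f lo",T(243,487),.018)): print(n,tr(onz("top",p,z)))
```

```text
flag L [-0.0136 -0.1347  0.034 ]
flag R [-0.0101 -0.1537  0.034 ]
front [0.0004 0.0486 0.018 ]
f hi [0.0365 0.0472 0.018 ]
f lo [-0.0394  0.0502  0.018 ]
```

Call:
step_arm(motion=[[20, 10, 10, 0, 255], [40, 20, 22, 0, 255], [55, 35, 22, 0, 255], [55, 35, 40, 0, 255], [55, 35, 80, 0, 255]])

```text
time: 9.75
ee_pos: [0.6219, 0.1489, 0.1452]
eef_rot: [0.682, 0.732, 0.003, 0.003]
wrist_force: [1.4, 0.2, -0.7]
grip_width: 0.0
grasp_force: 0.0
```

Call:
step_arm(motion=[[0, 0, 40, 0, 255], [0, 0, 80, 0, 255], [0, 0, 100, 0, 255], [0, 0, 113, 0, 255], [0, 0, 113, 0, 255]])

```text
time: 10.25
ee_pos: [0.6176, 0.1482, 0.0275]
eef_rot: [0.682, 0.731, -0.001, -0.001]
wrist_force: [0.3, -0.4, 0.3]
grip_width: -0.0001
grasp_force: 0.0
```

Run:
```python
from h import *
print(tr(tool()[0]),go([*wd(0,.15),.027],yaw))
```

```text
[-0.0005  0.2056  0.0275] (array([-55.6,   0.5,   0.5]), [np.float64(-0.0005604102047289672), np.float64(3.141032243385064)], array([ 0.06,  0.6 ,  1.54, -0.  ,  1.  , -0.01]))
```

Call:
step_arm(motion=[[-12, 0, 0, 0, 255], [-20, 0, 0, 0, 255], [-28, 0, 0, 0, 255], [-38, 0, 0, 0, 255], [-48, 0, 0, 0, 255]])

```text
time: 10.75
ee_pos: [0.6226, 0.1003, 0.0301]
eef_rot: [0.682, 0.731, 0.001, 0.0]
wrist_force: [0.2, 0.7, 1.5]
grip_width: 0.0001
grasp_force: 0.6
```

Call:
step_arm(motion=[[-12, 0, 0, 0, 255], [-24, 0, 0, 0, 255], [-36, 0, 0, 0, 255], [-48, 0, 0, 0, 255], [-60, 0, 0, 0, 255]])

```text
time: 11.25
ee_pos: [0.6263, 0.0402, 0.0292]
eef_rot: [0.682, 0.731, -0.0, -0.0]
wrist_force: [0.2, 1.2, 0.6]
grip_width: -0.0
grasp_force: 0.6
```

Call:
step_arm(motion=[[-12, 0, 0, 0, 255], [-24, 0, 0, 0, 255], [-36, 0, 0, 0, 255], [-48, 0, 0, 0, 255], [-60, 0, 0, 0, 255]])

```text
time: 11.75
ee_pos: [0.6305, -0.0196, 0.0292]
eef_rot: [0.682, 0.731, -0.0, -0.0]
wrist_force: [0.1, 1.2, 0.1]
grip_width: -0.0001
grasp_force: 0.5
```

Call:
step_arm(motion=[[-6, 0, 0, 0, 255], [-10, 0, 0, 0, 255], [-14, 0, 0, 0, 255], [-17, 0, 0, 0, 255], [-20, 0, 0, 0, 255]])

```text
time: 12.25
ee_pos: [0.6318, -0.0384, 0.0293]
eef_rot: [0.682, 0.732, -0.0, -0.0]
wrist_force: [0.4, 0.7, 0.0]
grip_width: 0.0
grasp_force: 0.4
```

Run:
```python
from h import *
t=r.capture("top")[:,:,::-1]; s=r.capture("side")[:,:,::-1]
a=cv2.resize(s[190:320,300:460],None,fx=4.5,fy=4.5,interpolation=2)
cv2.imwrite("pics/s3.png",a)
print(tr(tool()[0]),tool()[2]["wrist_force"])
```

```text
[0.0007 0.018  0.0293] [0.00836758 0.98124122 0.86543626]
```

View pics/s3.png

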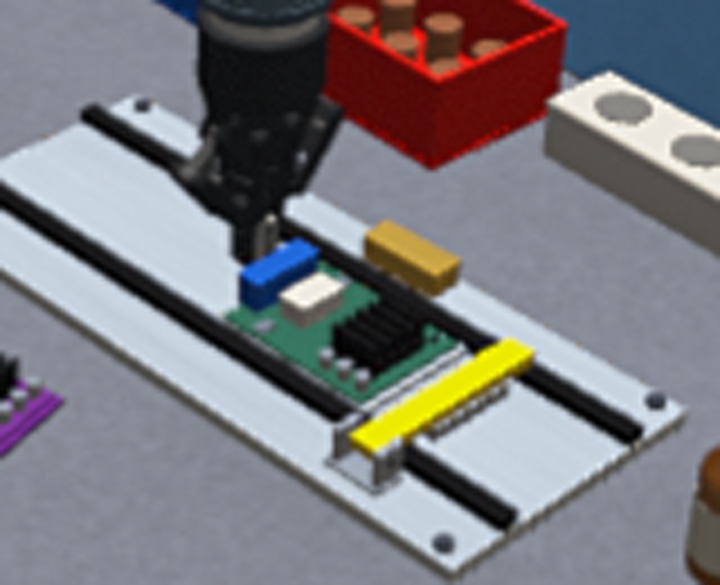

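The board is square in the channel. Its front edge at about (410,380) is a centimetre or two short of the lowered flag. I'll creep until the force rises.

Call:
step_arm(motion=[[-3, 0, 0, 0, 255], [-6, 0, 0, 0, 255], [-9, 0, 0, 0, 255], [-12, 0, 0, 0, 255], [-14, 0, 0, 0, 255]])

```text
time: 12.85
ee_pos: [0.6329, -0.0528, 0.0293]
eef_rot: [0.682, 0.731, -0.0, 0.0]
wrist_force: [-0.7, 1.1, -0.9]
grip_width: 0.0001
grasp_force: 0.4
```

Call:
step_arm(motion=[[-1, 0, 0, 0, 255], [-2, 0, 0, 0, 255], [-3, 0, 0, 0, 255], [-4, 0, 0, 0, 255], [-4, 0, 0, 0, 255]])

```text
time: 13.35
ee_pos: [0.6332, -0.0566, 0.0293]
eef_rot: [0.682, 0.731, -0.0, 0.0]
wrist_force: [0.0, -0.1, 0.4]
grip_width: 0.0
grasp_force: 0.0
```

Call:
step_arm(motion=[[-1, 0, 0, 0, 255], [-2, 0, 0, 0, 255], [-3, 0, 0, 0, 255], [-3, 0, 0, 0, 255], [-3, 0, 0, 0, 255]])

```text
time: 13.85
ee_pos: [0.6333, -0.0586, 0.0293]
eef_rot: [0.682, 0.731, 0.0, -0.0]
wrist_force: [0.2, 5.0, 1.5]
grip_width: 0.0001
grasp_force: 2.6
```

Call:
step_arm(motion=[[-1, 0, 0, 0, 255], [-2, 0, 0, 0, 255], [-2, 0, 0, 0, 255], [-2, 0, 0, 0, 255]])

```text
time: 14.25
ee_pos: [0.6333, -0.0587, 0.0294]
eef_rot: [0.682, 0.731, 0.001, -0.001]
wrist_force: [0.3, 10.9, 2.1]
grip_width: -0.0002
grasp_force: 5.5
```

Call:
step_arm(motion=[[2, 0, 0, 0, 255], [8, 0, 0, 0, 255], [25, 0, 0, 0, 255], [50, 0, -40, 0, 255], [90, 0, -80, 0, 255]])

```text
time: 14.75
ee_pos: [0.6268, 0.0238, 0.1046]
eef_rot: [0.683, 0.731, -0.001, -0.001]
wrist_force: [0.9, -0.2, 0.1]
grip_width: 0.0003
grasp_force: 0.0
```

Call:
step_arm(motion=[[40, -10, -20, 0, 255], [80, -30, -40, 0, 255], [110, -70, -60, 0, 255], [130, -110, -80, 0, 255], [130, -150, -80, 0, 255]])

```text
time: 15.25
ee_pos: [0.4684, 0.1456, 0.1872]
eef_rot: [0.681, 0.732, 0.002, 0.002]
wrist_force: [0.4, -0.6, 0.4]
grip_width: -0.0001
grasp_force: 0.0
```

Run:
```python
from h import *
t=r.capture("top")[:,:,::-1]; s=r.capture("side")[:,:,::-1]
a=cv2.resize(s[165:320,300:460],None,fx=2.2,fy=2.2,interpolation=2);b=cv2.resize(t[170:240,315:425],(352,224),interpolation=2)
cv2.imwrite("pics/f.png",np.vstack([a,b]))
print(tr(tool()[0]))
```

```text
[-0.1555  0.2125  0.1847]
```

View pics/f.png

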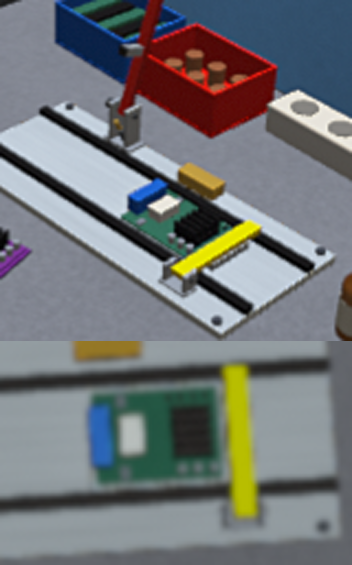

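The board sits square against the lowered flag: green edge at about (220,430), flag at about (230,430), with the light plate lip between them. It stopped hard as the push rose from 5 to 11 N. The finger is still up.

```bash
python3 -c "
from bench import r
print(r.hand_in())"
```

```text
the job is handed in; nothing more can be done
None
```

I handed the job in with the finger up, the flag down and the board pushed square against the lowered stop. It stopped hard there under an 11 N push. The hand-in gave no verdict, so I don't know whether it passed.

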